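Close up a row of filled vials with the tray's locking follower

TASK

The filled vials stand spread out in the lane of the long vial tray. Close up the row: press down the flat release key on top of the tray's sliding follower, keep it down while you push the follower along to its end stops, and only then let the key spring back up so that the follower locks there. Do it with the fingertips, without touching or lifting the vials, keep them standing, and leave the jar, the bottle and the marker where they are.

Things in the scene. Friction and masses are not known exactly. Their poses are not given: they have to be found in the camera images.
- vial_tray: aluminium tray fixed to the worktop, 96 mm wide (its x), 340 mm long (its y), rails 36 mm high; origin at the centre of its underside, z up. Its lane, 40 mm wide, slick floor 8 mm up, runs along y; the inner face of the end wall (68 mm high) is at y = +162 mm, of the other wall at -162 mm. A row of steel pins 9 mm apart under the lip of the -x rail is the lock's rack
- follower (a joint): travel of the follower along the tray's +y, m: 0 at the -y end, 0.108 at the end stops (two blocks on the rails, faces at tray y +11 mm). A grey saddle 90 mm wide, 66 mm long, flat top 66 mm above the worktop; its pushing plate in the lane has its front face at tray y = -93 mm + travel. Locks every 9 mm; unlocked it slides with 1 to 4 N, vials included
- release_key (a joint): travel of the release key, m: 0 up (locked), 0.010 fully down; from 0.007 on the follower is free. A flat-topped black key on top of the follower, 34 mm (tray x) by 39 mm (tray y); its spring takes about 3.5 N at the top, 6.5 N fully down. Let go, it springs up and locks in the next notch; it may start partly down, resting on a pin
- key_top (a point): centre of the key's top face, moving with it; 80 mm above the worktop when up, 70 mm fully down; axes as the tray's, +y is the way the follower must go
- ledge (a point): top centre of the rear face of the thumb ledge on the follower: a grey block 60 mm wide (tray x), 14 mm thick, standing just ahead of the key (+y, 23 mm from the key's centre), top 94 mm above the worktop; a fingertip on the key can push against its rear face
- row_vial_1: an open amber tablet vial, upright cylinder 36 mm across and 82 to 84 mm tall, part filled; origin at the centre of its underside, z up along the vial. It stands loose in the lane of the tray
- row_vial_2: an open amber tablet vial, upright cylinder 36 mm across and 82 to 84 mm tall, part filled; origin at the centre of its underside, z up along the vial. It stands loose in the lane of the tray
- row_vial_3: an open amber tablet vial, upright cylinder 36 mm across and 82 to 84 mm tall, part filled; origin at the centre of its underside, z up along the vial. It stands loose in the lane of the tray
- row_vial_4: an open amber tablet vial, upright cylinder 36 mm across and 82 to 84 mm tall, part filled; origin at the centre of its underside, z up along the vial. It stands loose in the lane of the tray
- amber_jar: wide amber jar with a white lid, 68 mm across, 92 mm tall, loose, beside the tray; origin at the centre of its underside. To be left alone
- pill_bottle: white tablet bottle, 48 mm across (cap 54 mm), 88 mm tall, loose, beside the tray; origin at the centre of its underside. To be left alone
- marker: black marker pen lying on the worktop, 136 mm long along its y, 12 mm thick, loose; origin at its centre on the underside. To be left alone
Things that resemble listed ones, but are neither listed nor needed, are in the scene too. Leave any purple or turquoise look-alike of the row_vial_3 alone.

How it is judged:
On the way, in this order (a step that is already met when the one before it is completed fails the run):
1. the release key is pressed well down while the follower is still short of the end stops (value of joint release_key above 0.0068 m and value of joint follower below 0.09 m), for 0.25 s.
2. the follower is at its end stops with the key still held down (value of joint follower above 0.1055 m and value of joint release_key above 0.0055 m), for 0.15 s.
At the end, for the whole second after the job is handed in: The follower is within 2.5 mm of its end stops, its release key has sprung back up (less than 3 mm down), and all four vials stand upright (within 8 degrees) and at rest on the floor of the lane between the follower and the end wall (value of joint follower above 0.1055 m and value of joint release_key below 0.003 m and angle between each of row_vial_1, row_vial_2, row_vial_3, row_vial_4's own z axis and vertical below 0.15 rad and y of row_vial_1 in the frame of vial_tray between 0.015 and 0.162 m and x of row_vial_1 in the frame of vial_tray between -0.012 and 0.012 m and z of each of row_vial_1, row_vial_2, row_vial_3, row_vial_4 in the frame of vial_tray below 0.015 m and linear speed of each of row_vial_1, row_vial_2, row_vial_3, row_vial_4 below 0.02 m/s and y of row_vial_2 in the frame of vial_tray between 0.015 and 0.162 m and x of row_vial_2 in the frame of vial_tray between -0.012 and 0.012 m and y of row_vial_3 in the frame of vial_tray between 0.015 and 0.162 m and x of row_vial_3 in the frame of vial_tray between -0.012 and 0.012 m and y of row_vial_4 in the frame of vial_tray between 0.015 and 0.162 m and x of row_vial_4 in the frame of vial_tray between -0.012 and 0.012 m); the robot touches nothing.
It fails at once if a vial is touched by the robot (contact force between any of the fingers, the arm and row_vial_1 above 0.5 N or contact force between any of the fingers, the arm and row_vial_2 above 0.5 N or contact force between any of the fingers, the arm and row_vial_3 above 0.5 N or contact force between any of the fingers, the arm and row_vial_4 above 0.5 N).
It fails at once if a vial is lifted or tipped (height (world z) of any of row_vial_1, row_vial_2, row_vial_3, row_vial_4 above 0.022 m or angle between any of row_vial_1, row_vial_2, row_vial_3, row_vial_4's own z axis and vertical above 0.45 rad).
It fails at once if the jar, the bottle or the marker is moved more than 15 mm (distance of any of amber_jar, pill_bottle, marker from where it was at the start of the episode above 0.015 m).
It also fails if it takes over 38 s, if anything falls off the work surface, if the arm or the gripper's body presses on something with over 40 N, if the wrist force passes 120 N, or if a joint passes its speed limit or range.

ROBOT

A 6-joint arm with a two-finger parallel gripper is mounted at the origin on a cart in front of the work surface, level with it; the furniture and walls round the work are solid. World frame = base frame: x ahead of the robot, y to its left, z up, the work surface at z = 0. Lengths are in m, angles in rad, forces in N, time in s.
With the tool pointing down it reaches from about 0.375 to 0.9 m from the base axis. Payload 3.1 kg.
Tool frame: the origin (TCP) lies between the finger pads; the fingertips stand 17 mm ahead of it and the grasp point (between the pads) lies 2 mm behind it (finger_overhang is the distance from the TCP to the fingertips, in m); z points along the fingers, y is the line along which they close (so a half turn about z gives the same grasp; the last joint's range is limited). The gripper opens to 85 mm and grips with 20 to 120 N. Pads are 22 mm wide; open, the fingers measure 114 mm over their backs; the gripper's body (76 mm by 85 mm) begins 54 mm behind the grasp point. The pads swing forward as they close: fully open they stand 13 mm farther back than shut.
Start: joints at [-1.506, 0.527, 1.433, -0, 1.181, -0.178], TCP at [0.15, -0.607, 0.248] pointing down, gripper open.
Joint ranges: [-3.08, 3.08], [-0.75, 2.2], [0.22, 2.44], [-1.43, 4.57], [0, 2.65], [-2.85, 2.85]. Speed limits (rad/s): [2.79, 2.79, 3.14, 3.14, 3.14, 3.14].

INTERFACE

Orientations are given as a unit quaternion [w, x, y, z].
In Python, from station import * gives the robot as it stands.
- The arm moves only by the tool play_rows, never from a script. Its argument "plan" is a list of rows, each an object with "fingers": the closure, from -1 (fully open) to 1 (shut), so that 0 is half open; "offset": the shift along the tool's x, y, z normalised to -1 to 1, where 1 is 25 mm, a list of three; "angular": the turn, a rotation vector about the tool's x, y, z normalised to -1 to 1, where 1 is 0.12 rad, a list of three. In form: [{"fingers": fingers, "offset": [x, y, z], "angular": [wx, wy, wz]}, ...]. A call has 1 to 12 rows; each row shifts and turns the commanded pose from where the row before left it, along the tool's axes as they then stand; what a row does not reach is not made up. A row lasts 1/8 s, in which the tool goes at most 62.5 mm and 10.7 degrees, less where a joint would pass 70% of its speed; a pose out of reach is approached as far as the arm can. A call with a number of a shift or a turn outside -1 to 1 is refused whole. A call with a gripper value outside its range is refused whole. The fingers move at their own pace and stop on an object; the grip force is fixed at half the most. Time passes only in rows, so rows that do not move let the fingers close. It gives the time, the measured TCP pose, the force, the opening and the grip force at its end, in the units of the state.
- read_state(): the state, without advancing time (a new reading comes with each control period).
- read_camera(name): name is "scene" or "top" or "wrist"; returns a dict with "pixels" (480x640x3 uint8, red, green, blue), "fx", "fy", "cx", "cy" (pixels), "origin" and "attitude" of the camera in the world. Camera axes: x right, y up, looking along -z (the intrinsics and any distortion apply to the point x, -y, -z); pixel columns grow to the right and rows downward; lengths in m; the calibration is good to about 2 mm. A picture is of the moment at which its call begins. There is no depth.
- sign_off(): hands the job in; it is judged then, once.
Trained networks look in a picture, given as the dict that the camera call returned (one of the last four; its "shot" number tells which), for a name from the list of things; names that differ only in an ending like _2 or _b are one class to them, and where a whole thing is asked for, a point or a joint stands for the part that bears it (a point fixed in the world has none). Each returns a list of dicts, best first, with "conf" (0 to 1); they miss things now and then, are a little off and sometimes report something else, mostly with a low value. They report only what shows in the picture. A call takes as long as a camera call. They do not tell look-alikes from the thing itself.
- find_in(label, picture): "centre" ([x, y, z] in m, in world coordinates, good to about 4 mm: the middle of the surface that is visible of it).
- regions_of(label, picture): "mask" (480x640 bool, what is visible of it).
The state is a dict: "time": time; "qpos": joint angles; "qd": joint speeds; "joint_efforts": joint torques, N m; "tool_pos": TCP position; "eef_rot": TCP orientation; "wrist_force": force on the tool from outside, world axes, zero at the start; "wrist_torque": the same for the moment, N m; "finger_gap": opening from 0.0 (shut) to 1.0 (fully open); "finger_force": force on a finger pad.
Only numpy, scipy, OpenCV 4.12 (cv2) and the standard library are available. Lean on these libraries where they do the work, as an engineer would, in place of code of your own. Each camera call takes 0.05 s, during which the arm holds its last target. There are 200 camera calls.

## Working session

There is one attempt and no reset: what is moved stays moved. The work goes in short steps, Python scripts to look and compute and a tool call to move; the robot and the scene stay as the last step left them, time stands still between calls to the robot, and variables do not carry over. Pictures are saved under pics/ and viewed, at most 10 in all, crops included, and the job is handed in when it is done.

Besides the shell and the picture viewer there is one more tool, called after ">>>" in YAML: its name, and indented under it one key for each argument. play_rows: Moves the arm, as the interface text tells. Its arguments: {"type":"object","properties":{"plan":{"type":"array","items":{"type":"object","properties":{"fingers":{"type":"number"},"offset":{"type":"array","items":{"type":"number","minimum":-1,"maximum":1}},"angular":{"type":"array","items":{"type":"number","minimum":-1,"maximum":1}}}}}},"required":["plan"]}

```bash
mkdir -p pics; cat > h.py <<'E'
from station import *
import numpy as np, cv2
from scipy.spatial.transform import Rotation as R
def save(p,n): cv2.imwrite(n,p["pixels"][:,:,::-1])
E
python3 - <<'E'
from h import *
s=read_state(); print({k:np.round(v,3) for k,v in s.items()})
for c in ("top","scene"):
    p=read_camera(c); save(p,f"pics/{c}1.png"); print(c,p["origin"],p["attitude"],p["fx"],p["cx"],p["cy"],[k for k in p])
    for l in ("release_key","key_top","ledge","follower","vial_tray","row_vial_1","amber_jar","pill_bottle","marker"):
        try: print(l,[(np.round(d["centre"],3),round(d["conf"],2)) for d in find_in(l,p)][:6])
        except Exception as e: print(l,e)
E
```

```text
{'time': np.float64(0.0), 'qpos': array([-1.506,  0.528,  1.434, -0.   ,  1.181, -0.178]), 'qd': array([ 0.002, -0.002,  0.001, -0.002, -0.   ,  0.   ]), 'joint_efforts': array([ 1.0000e-03, -4.4234e+01, -1.7802e+01, -0.0000e+00,  9.0000e-03,
       -0.0000e+00]), 'tool_pos': array([ 0.15 , -0.606,  0.247]), 'eef_rot': array([-0.001,  0.993,  0.121,  0.   ]), 'wrist_force': array([0.729, 0.564, 1.264]), 'wrist_torque': array([-0.038,  0.011,  0.022]), 'finger_force': np.float64(0.0), 'finger_gap': np.float64(1.001)}
top [0.42286286 0.01345225 0.98000426] [-0.70450541 -0.02041305  0.03541705  0.70852034] 475.4405116104825 322.6146861248694 237.43555364483427 ['pixels', 'fx', 'fy', 'cx', 'cy', 'origin', 'attitude', 'shot']
release_key [(array([ 0.52 , -0.128,  0.08 ]), 0.95), (array([0.356, 0.064, 0.086]), 0.24)]
key_top [(array([ 0.522, -0.121,  0.086]), 0.74), (array([ 0.4  , -0.128,  0.017]), 0.74)]
ledge [(array([ 0.403, -0.129,  0.016]), 0.72), (array([ 0.48 , -0.007,  0.039]), 0.68)]
follower [(array([ 0.517, -0.109,  0.066]), 0.75)]
vial_tray [(array([ 0.481, -0.009,  0.037]), 0
[... 549 characters left out ...]
in', 'attitude', 'shot']
release_key []
key_top [(array([0.464, 0.032, 0.074]), 0.42)]
ledge [(array([ 0.501, -0.098,  0.067]), 0.65)]
follower [(array([ 0.504, -0.092,  0.069]), 0.77), (array([0.449, 0.089, 0.069]), 0.5), (array([0.466, 0.033, 0.072]), 0.19)]
vial_tray [(array([0.451, 0.03 , 0.035]), 0.59)]
row_vial_1 [(array([0.661, 0.134, 0.051]), 0.9), (array([0.466, 0.033, 0.074]), 0.85), (array([0.433, 0.138, 0.074]), 0.78), (array([ 0.33 , -0.096,  0.053]), 0.73), (array([0.447, 0.09 , 0.069]), 0.65), (array([0.33 , 0.145, 0.059]), 0.61)]
amber_jar [(array([0.576, 0.082, 0.065]), 0.94)]
pill_bottle [(array([0.344, 0.074, 0.058]), 0.75)]
marker [(array([ 0.396, -0.123,  0.009]), 0.84)]
```

View pics/top1.png

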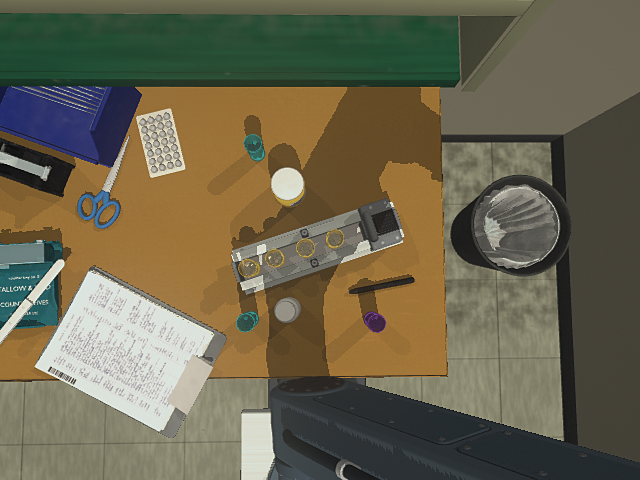

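View pics/scene1.png

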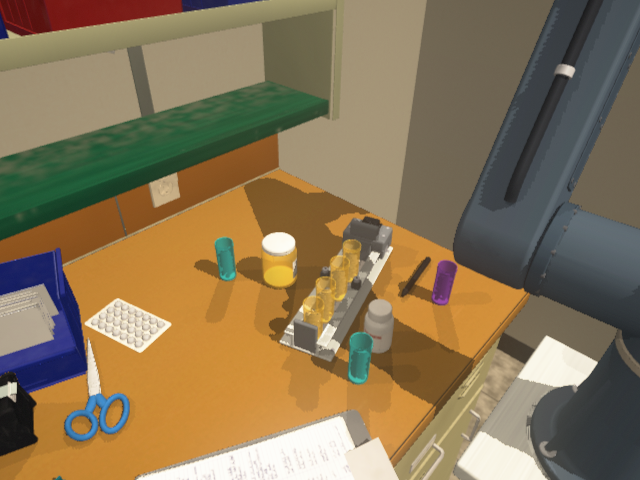

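Top view: tray runs from its −y end (key, ~(383,220)) to the end wall at ~(240,268). The four amber vials are at (249,268), (275,258), (306,247) and (335,238). Jar (288,187), bottle (287,310), marker (382,285). Turquoise and purple look-alikes stand outside the tray at (254,148), (247,321) and (374,322). The only black key is on the grey saddle at (383,220). One enlarged crop will confirm this.

```bash
python3 - <<'E'
from h import *
p=read_camera("top"); im=p["pixels"]
cv2.imwrite("pics/crop1.png",cv2.resize(im[195:300,225:415,::-1],None,fx=4.2,fy=4.2,interpolation=cv2.INTER_CUBIC))
A=R.from_quat(np.roll(p["attitude"],-1)).as_matrix() 
def ray(u,v,z):
    d=A@np.array([(u-p["cx"])/p["fx"],-(v-p["cy"])/p["fy"],-1]); o=np.array(p["origin"]); return o+d*(z-o[2])/d[2]
for l,z in (("release_key",.08),("vial_tray",.036),("follower",.066)):
    for d in regions_of(l,p)[:1]:
        m=d["mask"].astype(np.uint8); r=cv2.minAreaRect(cv2.findNonZero(m)); b=cv2.boxPoints(r)
        print(l,round(d["conf"],2),np.round(b,1).tolist(),r[2],[np.round(ray(*q,z)[:2],4).tolist() for q in b], np.round(ray(*r[0],z),4))
E
```

```text
release_key 0.78 [[371.1000061035156, 216.3000030517578], [391.20001220703125, 209.60000610351562], [397.0, 227.0], [376.8999938964844, 233.6999969482422]] 71.56504821777344 [[0.5341, -0.0988], [0.5469, -0.1375], [0.5133, -0.1481], [0.5007, -0.1094]] [ 0.5237 -0.1234  0.08  ]
vial_tray 0.67 [[227.0, 251.10000610351562], [390.6000061035156, 196.10000610351562], [405.70001220703125, 240.8000030517578], [242.0, 295.8999938964844]] 71.40892791748047 [[0.4712, 0.1827], [0.5803, -0.1443], [0.4899, -0.1728], [0.383, 0.1524]] [0.4805 0.0058 0.036 ]
follower 0.81 [[352.3999938964844, 208.1999969482422], [388.1000061035156, 196.3000030517578], [403.0, 241.0], [367.29998779296875, 252.89999389648438]] 71.56504821777344 [[0.5518, -0.0644], [0.5749, -0.1343], [0.4875, -0.1617], [0.4648, -0.0922]] [ 0.5196 -0.1131  0.066 ]
```

View pics/crop1.png

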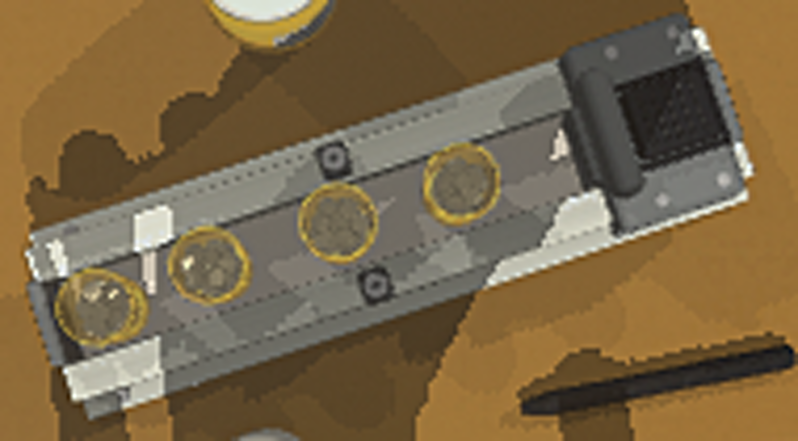

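Crop: the black key is at crop (675,112), with the rounded grey ledge just ahead of it at (610,132). Only this key sits on the saddle with the ledge on its vial side, so it is the release key. The row direction is about 18.4° from world y. I'm approaching with the fingers shut, tool x along tray x.

>>> play_rows:
  plan:
    - {"fingers": 1,"offset": [0,0,0],"angular": [0,0,-0.65]}
    - {"fingers": 1,"offset": [0.92,-0.62,0],"angular": [0,0,0]}
    - {"fingers": 1,"offset": [0.92,-0.62,0],"angular": [0,0,0]}
    - {"fingers": 1,"offset": [0.92,-0.62,0],"angular": [0,0,0]}
    - {"fingers": 1,"offset": [0.92,-0.62,0],"angular": [0,0,0]}
    - {"fingers": 1,"offset": [0.92,-0.62,0],"angular": [0,0,0]}
    - {"fingers": 1,"offset": [0.92,-0.62,0],"angular": [0,0,0]}
    - {"fingers": 1,"offset": [0.92,-0.62,0],"angular": [0,0,0]}
    - {"fingers": 1,"offset": [0.92,-0.62,0],"angular": [0,0,0]}
    - {"fingers": 1,"offset": [0.92,-0.62,0],"angular": [0,0,0]}
    - {"fingers": 1,"offset": [0.92,-0.62,0],"angular": [0,0,0]}
    - {"fingers": 1,"offset": [0.92,-0.62,0],"angular": [0,0,0]}

```text
time: 2.7
tool_pos: [0.3373, -0.364, 0.2485]
eef_rot: [0.0, 0.987, 0.16, 0.0]
wrist_force: [-0.3, 0.3, 0.2]
finger_gap: -0.001
finger_force: 0.0
```

>>> play_rows:
  plan:
    - {"fingers": 1,"offset": [0.92,-0.62,0],"angular": [0,0,0]}
    - {"fingers": 1,"offset": [0.92,-0.62,0],"angular": [0,0,0]}
    - {"fingers": 1,"offset": [0.92,-0.62,0],"angular": [0,0,0]}
    - {"fingers": 1,"offset": [0.92,-0.62,0],"angular": [0,0,0]}
    - {"fingers": 1,"offset": [0.92,-0.62,0],"angular": [0,0,0]}
    - {"fingers": 1,"offset": [0.92,-0.62,0],"angular": [0,0,0]}
    - {"fingers": 1,"offset": [0.92,-0.62,0],"angular": [0,0,0]}
    - {"fingers": 1,"offset": [0.92,-0.62,0],"angular": [0,0,0]}
    - {"fingers": 1,"offset": [0.92,-0.62,0],"angular": [0,0,0]}
    - {"fingers": 1,"offset": [0.92,-0.62,0],"angular": [0,0,0]}
    - {"fingers": 1,"offset": [0,0,0],"angular": [0,0,0]}
    - {"fingers": 1,"offset": [0,0,0],"angular": [0,0,0]}

```text
time: 4.2
tool_pos: [0.5057, -0.1454, 0.2483]
eef_rot: [0.0, 0.987, 0.16, -0.0]
wrist_force: [-0.1, 0.1, 0.4]
finger_gap: -0.0
finger_force: 0.0
```

```bash
python3 - <<'E'
from h import *
s=read_state(); print({k:np.round(v,4) for k,v in s.items()})
M=R.from_quat(np.roll(s["eef_rot"],-1)).as_matrix(); print(M.round(3))
p=read_camera("wrist"); save(p,"pics/w1.png")
A=R.from_quat(np.roll(p["attitude"],-1)).as_matrix(); o=np.array(p["origin"])
def ray(u,v,z):
    d=A@np.array([(u-p["cx"])/p["fx"],-(v-p["cy"])/p["fy"],-1]); return o+d*(z-o[2])/d[2]
for l,z in (("release_key",.08),("key_top",.08),("follower",.066),("ledge",.094)):
    for d in find_in(l,p)[:2]: print(l,np.round(d["centre"],4),round(d["conf"],2))
for d in regions_of("release_key",p)[:1]:
    r=cv2.minAreaRect(cv2.findNonZero(d["mask"].astype(np.uint8)));b=cv2.boxPoints(r)
    print(d["conf"],b.tolist(),[ray(*q,.08)[:2].round(4).tolist() for q in b],ray(*r[0],.08).round(4))
E
```

```text
{'time': np.float64(4.2), 'qpos': array([-4.9230e-01,  3.9520e-01,  1.6790e+00, -5.0000e-04,  1.0677e+00,
        7.5740e-01]), 'qd': array([-0.0185, -0.0015,  0.0023,  0.0022, -0.0013, -0.0022]), 'joint_efforts': array([ 4.76000e-01, -3.62839e+01, -1.61775e+01,  2.58000e-02,
       -4.50000e-03,  1.70000e-03]), 'tool_pos': array([ 0.5057, -0.1454,  0.2483]), 'eef_rot': array([ 1.000e-04,  9.871e-01,  1.600e-01, -3.000e-04]), 'wrist_force': array([-0.0659,  0.1128,  0.363 ]), 'wrist_torque': array([-0.0265, -0.0774, -0.0031]), 'finger_force': np.float64(0.0), 'finger_gap': np.float64(-0.0002)}
[[ 0.949  0.316 -0.   ]
 [ 0.316 -0.949 -0.   ]
 [-0.001  0.    -1.   ]]
release_key [ 0.5306 -0.1234  0.0782] 0.86
key_top [ 0.5258 -0.1242  0.0803] 0.92
follower [ 0.5231 -0.1162  0.0702] 0.88
follower [0.4505 0.1401 0.0255] 0.5
0.88 [[276.0, 177.0], [325.0, 177.0], [325.0, 219.0], [276.0, 219.0]] [[0.5346, -0.1031], [0.5468, -0.1397], [0.5148, -0.1505], [0.5023, -0.1127]] [ 0.5249 -0.1264  0.08  ]
```

View pics/w1.png

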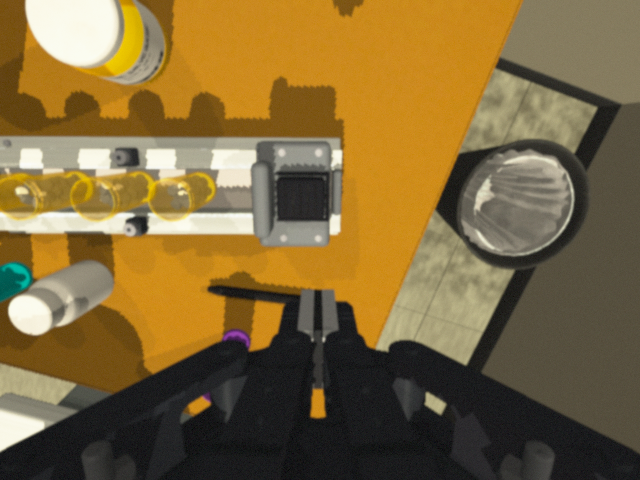

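Wrist view: key at (301,198), ledge at (262,195), and the fingertips at (318,292) are aligned with the tray. Next I move over the key and go down to just above it.

>>> play_rows:
  plan:
    - {"fingers": 1,"offset": [0.48,-0.26,0],"angular": [0,0,0]}
    - {"fingers": 1,"offset": [0.48,-0.26,0],"angular": [0,0,0]}
    - {"fingers": 1,"offset": [0,0,0.9],"angular": [0,0,0]}
    - {"fingers": 1,"offset": [0,0,0.9],"angular": [0,0,0]}
    - {"fingers": 1,"offset": [0,0,0.9],"angular": [0,0,0]}
    - {"fingers": 1,"offset": [0,0,0.9],"angular": [0,0,0]}
    - {"fingers": 1,"offset": [0,0,0.9],"angular": [0,0,0]}
    - {"fingers": 1,"offset": [0,0,0.9],"angular": [0,0,0]}
    - {"fingers": 1,"offset": [0,0,0],"angular": [0,0,0]}

```text
time: 5.62
tool_pos: [0.5242, -0.1244, 0.1118]
eef_rot: [-0.001, 0.987, 0.16, -0.002]
wrist_force: [1.0, 0.0, 0.0]
finger_gap: -0.002
finger_force: 0.0
```

```bash
python3 - <<'E'
from h import *
s=read_state(); print(s["tool_pos"],s["wrist_force"])
p=read_camera("wrist"); cv2.imwrite("pics/w2.png",p["pixels"][120:480,120:520,::-1].repeat(1,0))
E
```

```text
[ 0.52421583 -0.12438081  0.11179635] [1.04147212 0.01115504 0.04444511]
```

View pics/w2.png

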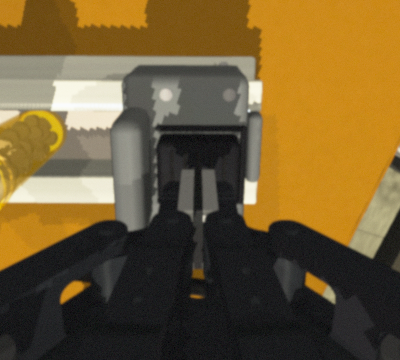

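The shut fingertips at crop (197,180) are centred over the key (crop x 158–240). Now I press it.

>>> play_rows:
  plan:
    - {"fingers": 1,"offset": [0,0,0.3],"angular": [0,0,0]}
    - {"fingers": 1,"offset": [0,0,0.25],"angular": [0,0,0]}
    - {"fingers": 1,"offset": [0,0,0.15],"angular": [0,0,0]}
    - {"fingers": 1,"offset": [0,0,0.1],"angular": [0,0,0]}
    - {"fingers": 1,"offset": [0,0,0],"angular": [0,0,0]}

```text
time: 6.3
tool_pos: [0.5248, -0.1256, 0.0936]
eef_rot: [0.0, 0.987, 0.16, 0.0]
wrist_force: [0.3, 1.0, 3.3]
finger_gap: -0.003
finger_force: 2.0
```

>>> play_rows:
  plan:
    - {"fingers": 1,"offset": [0,0,0.08],"angular": [0,0,0]}
    - {"fingers": 1,"offset": [0,0,0.06],"angular": [0,0,0]}
    - {"fingers": 1,"offset": [0,0,0],"angular": [0,0,0]}

```text
time: 6.68
tool_pos: [0.5248, -0.1256, 0.0899]
eef_rot: [0.0, 0.987, 0.16, 0.0]
wrist_force: [0.5, 0.7, 4.2]
finger_gap: 0.004
finger_force: 2.5
```

>>> play_rows:
  plan:
    - {"fingers": 1,"offset": [0,0,0.06],"angular": [0,0,0]}
    - {"fingers": 1,"offset": [0,0,0],"angular": [0,0,0]}

```text
time: 6.92
tool_pos: [0.5248, -0.1256, 0.0884]
eef_rot: [0.0, 0.987, 0.16, 0.0]
wrist_force: [-0.6, 0.8, 5.9]
finger_gap: -0.001
finger_force: 2.7
```

>>> play_rows:
  plan:
    - {"fingers": 1,"offset": [0,0,0.06],"angular": [0,0,0]}
    - {"fingers": 1,"offset": [0,0,0],"angular": [0,0,0]}
    - {"fingers": 1,"offset": [0,0,0],"angular": [0,0,0]}

```text
time: 7.3
tool_pos: [0.5248, -0.1256, 0.0871]
eef_rot: [0.0, 0.987, 0.16, 0.0]
wrist_force: [-1.9, 1.5, 5.6]
finger_gap: 0.001
finger_force: 2.9
```

>>> play_rows:
  plan:
    - {"fingers": 1,"offset": [0,0,0.04],"angular": [0,0,0]}
    - {"fingers": 1,"offset": [0,0,0],"angular": [0,0,0]}
    - {"fingers": 1,"offset": [0,0,0],"angular": [0,0,0]}

```text
time: 7.68
tool_pos: [0.5249, -0.1257, 0.0869]
eef_rot: [0.0, 0.987, 0.16, 0.0]
wrist_force: [-2.1, 0.5, 12.5]
finger_gap: -0.002
finger_force: 6.1
```

Force jumped to 12.5 N, so the key is bottomed. Now I push along tray +y (tool −y).

>>> play_rows:
  plan:
    - {"fingers": 1,"offset": [0,-0.15,0],"angular": [0,0,0]}
    - {"fingers": 1,"offset": [0,-0.15,0],"angular": [0,0,0]}
    - {"fingers": 1,"offset": [0,-0.15,0],"angular": [0,0,0]}
    - {"fingers": 1,"offset": [0,-0.15,0],"angular": [0,0,0]}
    - {"fingers": 1,"offset": [0,-0.15,0],"angular": [0,0,0]}
    - {"fingers": 1,"offset": [0,-0.15,0],"angular": [0,0,0]}
    - {"fingers": 1,"offset": [0,-0.15,0],"angular": [0,0,0]}
    - {"fingers": 1,"offset": [0,-0.15,0],"angular": [0,0,0]}

```text
time: 8.68
tool_pos: [0.5158, -0.0978, 0.087]
eef_rot: [0.001, 0.987, 0.16, 0.001]
wrist_force: [-1.2, -2.1, 12.2]
finger_gap: -0.0
finger_force: 5.9
```

```bash
python3 - <<'E'
from h import *
s=read_state(); print(s["tool_pos"],s["wrist_force"])
p=read_camera("wrist"); cv2.imwrite("pics/w3.png",p["pixels"][:,:520,::-1])
E
```

```text
[ 0.51582473 -0.09779512  0.08697839] [-1.2265775  -2.05184354 12.23467987]
```

View pics/w3.png

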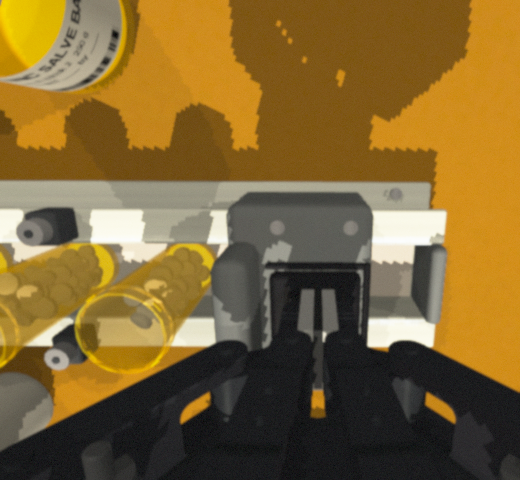

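The follower is sliding with the key down (fingertips at (317,310)). The gap behind the saddle shows at (400,270), and the vials are still standing. I keep pushing.

>>> play_rows:
  plan:
    - {"fingers": 1,"offset": [0,-0.18,0],"angular": [0,0,0]}
    - {"fingers": 1,"offset": [0,-0.18,0],"angular": [0,0,0]}
    - {"fingers": 1,"offset": [0,-0.18,0],"angular": [0,0,0]}
    - {"fingers": 1,"offset": [0,-0.18,0],"angular": [0,0,0]}
    - {"fingers": 1,"offset": [0,-0.18,0],"angular": [0,0,0]}
    - {"fingers": 1,"offset": [0,-0.18,0],"angular": [0,0,0]}
    - {"fingers": 1,"offset": [0,-0.18,0],"angular": [0,0,0]}
    - {"fingers": 1,"offset": [0,-0.18,0],"angular": [0,0,0]}
    - {"fingers": 1,"offset": [0,-0.18,0],"angular": [0,0,0]}
    - {"fingers": 1,"offset": [0,-0.18,0],"angular": [0,0,0]}
    - {"fingers": 1,"offset": [0,-0.18,0],"angular": [0,0,0]}
    - {"fingers": 1,"offset": [0,-0.18,0],"angular": [0,0,0]}

```text
time: 10.22
tool_pos: [0.499, -0.0464, 0.0869]
eef_rot: [0.001, 0.987, 0.16, 0.001]
wrist_force: [-0.9, -1.5, 12.7]
finger_gap: 0.003
finger_force: 6.3
```

>>> play_rows:
  plan:
    - {"fingers": 1,"offset": [0,-0.15,0],"angular": [0,0,0]}
    - {"fingers": 1,"offset": [0,-0.15,0],"angular": [0,0,0]}
    - {"fingers": 1,"offset": [0,-0.15,0],"angular": [0,0,0]}
    - {"fingers": 1,"offset": [0,-0.15,0],"angular": [0,0,0]}

```text
time: 10.72
tool_pos: [0.4943, -0.0322, 0.087]
eef_rot: [0.001, 0.987, 0.16, 0.001]
wrist_force: [-0.5, -2.2, 13.0]
finger_gap: -0.0
finger_force: 6.3
```

>>> play_rows:
  plan:
    - {"fingers": 1,"offset": [0,-0.12,0],"angular": [0,0,0]}
    - {"fingers": 1,"offset": [0,-0.12,0],"angular": [0,0,0]}
    - {"fingers": 1,"offset": [0,-0.12,0],"angular": [0,0,0]}
    - {"fingers": 1,"offset": [0,-0.12,0],"angular": [0,0,0]}

```text
time: 11.22
tool_pos: [0.4913, -0.0218, 0.087]
eef_rot: [0.002, 0.987, 0.161, 0.002]
wrist_force: [-1.2, -7.9, 10.2]
finger_gap: 0.002
finger_force: 5.2
```

```bash
python3 - <<'E'
from h import *
s=read_state(); print(s["tool_pos"],s["wrist_force"])
p=read_camera("wrist"); cv2.imwrite("pics/w4.png",p["pixels"][:,:520,::-1])
E
```

```text
[ 0.49128258 -0.02182746  0.08700721] [-1.21858708 -7.8771601  10.18107886]
```

View pics/w4.png

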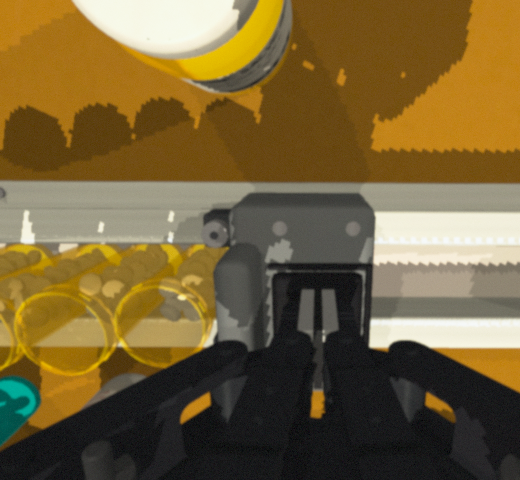

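The saddle's front meets the stop block at (217,232) and the side force has risen to 8 N: it is at the stops. I slide the tip on to the ledge to hold the follower there during release.

>>> play_rows:
  plan:
    - {"fingers": 1,"offset": [0,-0.12,0],"angular": [0,0,0]}
    - {"fingers": 1,"offset": [0,-0.12,0],"angular": [0,0,0]}
    - {"fingers": 1,"offset": [0,-0.06,0],"angular": [0,0,0]}

```text
time: 11.65
tool_pos: [0.4905, -0.0151, 0.087]
eef_rot: [0.002, 0.987, 0.16, 0.003]
wrist_force: [0.3, -5.0, 8.4]
finger_gap: -0.001
finger_force: 4.5
```

>>> play_rows:
  plan:
    - {"fingers": 1,"offset": [0,-0.08,0],"angular": [0,0,0]}
    - {"fingers": 1,"offset": [0,-0.06,0],"angular": [0,0,0]}

```text
time: 11.9
tool_pos: [0.4897, -0.0118, 0.087]
eef_rot: [0.003, 0.987, 0.16, 0.004]
wrist_force: [2.3, -4.5, 8.1]
finger_gap: -0.001
finger_force: 4.6
```

>>> play_rows:
  plan:
    - {"fingers": 1,"offset": [0,-0.08,0.01],"angular": [0,0,0]}
    - {"fingers": 1,"offset": [0,-0.08,0],"angular": [0,0,0]}

```text
time: 12.15
tool_pos: [0.4897, -0.0112, 0.0871]
eef_rot: [0.005, 0.987, 0.162, 0.004]
wrist_force: [0.1, -25.1, 7.6]
finger_gap: 0.0
finger_force: 13.0
```

>>> play_rows:
  plan:
    - {"fingers": 1,"offset": [0,-0.06,0],"angular": [0,0,0]}
    - {"fingers": 1,"offset": [0,0,0],"angular": [0,0,0]}

```text
time: 12.4
tool_pos: [0.4898, -0.0112, 0.0871]
eef_rot: [0.006, 0.987, 0.162, 0.005]
wrist_force: [-0.8, -25.8, 7.5]
finger_gap: 0.002
finger_force: 13.6
```

Ledge contact at 25 N against the stops, key still down. I ease off the push, then raise.

>>> play_rows:
  plan:
    - {"fingers": 1,"offset": [0,0.1,0],"angular": [0,0,0]}
    - {"fingers": 1,"offset": [0,0,0],"angular": [0,0,0]}

```text
time: 12.65
tool_pos: [0.4897, -0.0114, 0.087]
eef_rot: [0.004, 0.987, 0.161, 0.004]
wrist_force: [-0.8, -15.4, 9.8]
finger_gap: -0.005
finger_force: 9.6
```

>>> play_rows:
  plan:
    - {"fingers": 1,"offset": [0,0,-0.15],"angular": [0,0,0]}
    - {"fingers": 1,"offset": [0,0,-0.15],"angular": [0,0,0]}
    - {"fingers": 1,"offset": [0,0,-0.15],"angular": [0,0,0]}
    - {"fingers": 1,"offset": [0,0,0],"angular": [0,0,0]}

```text
time: 13.15
tool_pos: [0.4898, -0.011, 0.0971]
eef_rot: [0.004, 0.987, 0.161, 0.004]
wrist_force: [2.7, -13.3, -2.4]
finger_gap: -0.0
finger_force: 7.7
```

>>> play_rows:
  plan:
    - {"fingers": 1,"offset": [0,0,-0.15],"angular": [0,0,0]}
    - {"fingers": 1,"offset": [0,0.2,-0.1],"angular": [0,0,0]}
    - {"fingers": 1,"offset": [0,0.2,-0.3],"angular": [0,0,0]}
    - {"fingers": 1,"offset": [0,0,-0.8],"angular": [0,0,0]}
    - {"fingers": 1,"offset": [0,0,-0.8],"angular": [0,0,0]}
    - {"fingers": 1,"offset": [0,0.5,-0.8],"angular": [0,0,0]}
    - {"fingers": 1,"offset": [0,0.8,-0.5],"angular": [0,0,0]}
    - {"fingers": 1,"offset": [0,0.8,-0.5],"angular": [0,0,0]}
    - {"fingers": 1,"offset": [0,0,0],"angular": [0,0,0]}

```text
time: 14.28
tool_pos: [0.5059, -0.0671, 0.1966]
eef_rot: [0.001, 0.987, 0.159, 0.001]
wrist_force: [-0.0, -0.8, -0.2]
finger_gap: 0.001
finger_force: 0.0
```

```bash
python3 - <<'E'
from h import *
s=read_state(); print(s["tool_pos"],s["wrist_force"])
w=read_camera("wrist"); t=read_camera("scene")
a=w["pixels"][100:480,:400]; b=cv2.resize(t["pixels"][200:390,260:460],(400,380),interpolation=cv2.INTER_CUBIC)
cv2.imwrite("pics/end.png",np.hstack([a,b])[:,:,::-1])
E
```

```text
[ 0.50585556 -0.06714215  0.19655313] [-0.04740011 -0.78259354 -0.16053444]
```

View pics/end.png

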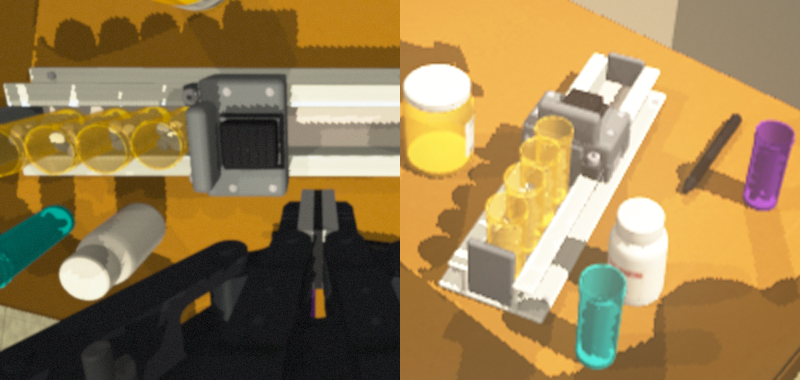

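Left (wrist): saddle front is against the stop block at (192,95), key clear of the fingers at (250,143). Right: the four vials stand in a closed row, with jar, bottle and marker unmoved. I check that the key is up by overlaying its outline at both heights.

```bash
python3 - <<'E'
from h import *
ux=np.array([.949,.316,0]); uy=np.array([-.316,.949,0]); k=np.array([.4904,-.023,0])
out=[]
for c in ("scene","wrist"):
    p=read_camera(c); A=R.from_quat(np.roll(p["attitude"],-1)).as_matrix(); o=np.array(p["origin"])
    def pr(P): q=A.T@(P-o); return np.array([p["cx"]-p["fx"]*q[0]/q[2],p["cy"]+p["fy"]*q[1]/q[2]])
    ctr=pr(k+[0,0,.08]).round().astype(int); h=40 if c=="scene" else 75; s=400/(2*h)
    x0,y0=ctr-h
    im=cv2.resize(p["pixels"][y0:y0+2*h,x0:x0+2*h,::-1],(400,400),interpolation=cv2.INTER_CUBIC)
    def box(w,y1,y2,z,col):
        pts=np.array([(pr(k+a*ux+b*uy+[0,0,z])-[x0,y0]+.5)*s for a,b in ((-w,y1),(w,y1),(w,y2),(-w,y2))]).astype(np.int32)
        cv2.polylines(im,[pts],True,col,1)
    box(.017,-.0195,.0195,.08,(0,255,0)); box(.017,-.0195,.0195,.07,(0,0,255)); box(.030,.023,.037,.094,(255,255,0))
    out.append(im)
    print(c,[(np.round(d["centre"],4),round(d["conf"],2)) for d in find_in("key_top",p)[:2]])
cv2.imwrite("pics/chk.png",np.hstack(out))
E
```

```text
scene [(array([ 0.4884, -0.0247,  0.076 ]), 0.77), (array([0.448 , 0.0652, 0.0784]), 0.58)]
wrist []
```

View pics/chk.png

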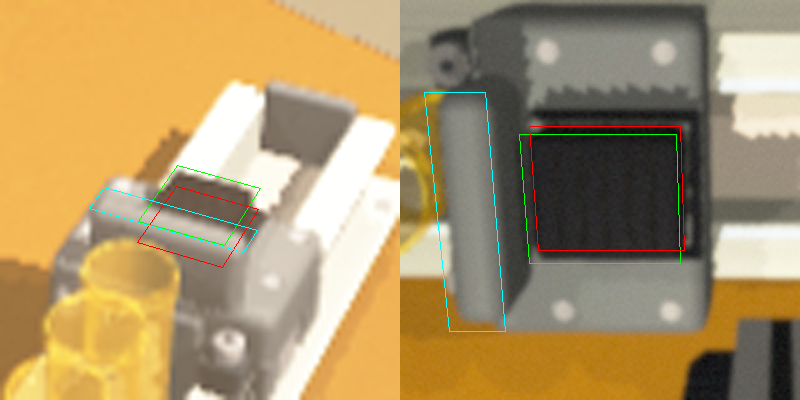

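Scene overlay: the dark key's rear edge runs (183,170)–(258,200), which matches the green outline (up) and not the red one (fully down). In the wrist view, the key's 133 px extent also fits "up" (130) better than "down" (124). I'm handing in.

```bash
python3 -c "
from station import *
print(sign_off())"
```

```text
the job is handed in; nothing more can be done
None
```

I pressed the key, pushed the follower to its end stops and released it there; in the last images the key is up, the four vials stand in a closed row, and the jar, bottle and marker look unmoved. The job is handed in, but no verdict came back.

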